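# Open the left-hand latch screw and fit the control box's cover

### The arm

A 6-joint arm with a two-finger parallel gripper is mounted at the origin on the work surface. World frame = base frame: x ahead of the robot, y to its left, z up, the work surface at z = 0. Lengths are in m, angles in rad, forces in N, time in s.
With the tool pointing down it reaches from about 0.275 to 1 m from the base axis. Payload 8.4 kg.
Tool frame: the origin (TCP) lies on the centre line of the jaws, within the pads' length; the fingertips stand 17 mm ahead of it and the grasp point (between the pads) lies 2 mm behind it (bot.tcp_to_tips is the z of the fingertips in the tool frame, in m); z points along the fingers, y is the line along which they close (so a half turn about z gives the same grasp; the last joint's range is limited). The gripper opens to 85 mm and grips with 20 to 120 N. Pads are 22 mm wide; open, the fingers measure 114 mm over their backs; the gripper's body (76 mm by 85 mm) begins 54 mm behind the grasp point. The pads swing forward as they close: fully open they stand 13 mm farther back than shut.
Start: joints at [-1.303, 0.353, 1.633, -0, 1.155, -0.002], TCP at [0.167, -0.602, 0.248] pointing down, gripper open.
Joint ranges: [-2.63, 2.63], [-0.92, 2.1], [0.06, 2.66], [-1.3, 4.44], [0, 2.69], [-3.02, 3.02]. Speed limits (rad/s): [2.22, 2.22, 2.79, 3.14, 3.14, 3.14].

### API

Orientations are given as a unit quaternion [x, y, z, w].
In Python, from workcell import bot, hand, kinematics, get_obs, vision, hand_in gives the robot as it stands. The module is installed in compiled form; this text tells all that it offers. Calls block until the motion is done:
- bot.reach(position, orientation): joint-space move of the TCP to a pose.
- bot.servo_line(position, ori=None, velocity=0.15): straight line of the TCP; ori=None keeps the orientation; velocity is the mean speed in m/s.
- bot.goto_joints(angles): joint-space move.
- hand.move_gripper(opening, strength=None): finger opening in m; strength is the grip in N (None keeps the last); returns when the fingers have stopped.
- bot.dwell(seconds).
- kinematics.solve_ik(position, orientation): joint angles nearest the present ones, or None.
- get_obs(): the state.
- vision.read_camera(name): name is "scene" or "top" or "wrist"; returns a dict with "frame" (400x640x3 uint8, red, green, blue), "intrinsics" (3x3 intrinsics, pixels), "view" (4x4, takes a point from world to camera coordinates). Camera axes: x right, y down, z forward; pixel columns grow to the right and rows downward; lengths in m; the calibration is good to about 2 mm. A picture is of the moment at which its call begins. There is no depth.
A pose or a line that the arm cannot do raises bot.IKError and nothing moves.
- hand_in(): hands the job in; it is judged then, once.
The state is a dict: "time_s": time; "joint_pos": joint angles; "joint_vel": joint speeds; "joint_efforts": joint torques, N m; "position": TCP position; "orientation": TCP orientation; "wrist_force": force on the tool from outside, world axes, zero at the start; "ft_torque": the same for the moment, N m; "gripper_width": finger opening in m; "grip_force": force on a finger pad.
Only numpy, scipy, OpenCV 4.12 (cv2) and the standard library are available. Lean on these libraries where they do the work, as an engineer would, in place of code of your own. Each camera call takes 0.05 s, during which the arm holds its last target. There are 200 camera calls.

### The job

Put the cover back on the open grey control box. First loosen the black bar knob that locks the slide latch (its thread is left-handed, so it loosens clockwise) until the latch is free, and draw the latch fully back; then take the cover that fits (the shorter of the two), tilt its edge in under the fixed lip, lay it down level in the opening, and push the latch fully home over it. The knob may stay loose; leave the other things on the bench where they are.

Things in the scene. Friction and masses are not known exactly. Their poses are not given: they have to be found in the camera images.
- box: Grey box fixed to the bench, spanning x -95 to 128 and y -50 to 50 mm of its own frame. Origin on the bench; x runs from the lip end (far from the robot) to the latch and knob end (near it), y across, z up. Open from above over x -85 to 15, y -40 to 40 mm (the cavity); rim and deck (x > 15) are 60 mm above the bench. A steel bridge over the latch (x 40 to 70, y -26 to 26, top at 78 mm) carries the knob.
- seat (a point): Centre of the cover's seat, at box x -35, y 0, height 54 mm: level with the ledge that runs all round inside the cavity (7 to 12 mm wide, 6 mm below the rim) and carries the cover. Axes as the box's. A fitted cover has its origin here, within its play (2 mm each way), its long side along x, either way round.
- lip (a point): Middle of the free edge of the fixed lip, on its underside: box x -75, y 0, height 61.5 mm. The lip is 4 mm thick and as wide as the box; it overhangs the cavity by 10 mm from the end wall at box x -85, 7.5 mm above the ledge. So the clear opening from above is only 90 mm long: the cover's edge must go in under the lip first, tilted.
- knob (a joint): Angle of the black screw knob on the bridge, rad. 0 is tight (stop); starts at 0 to 0.35, grows clockwise seen from above, to a stop at 3.4. Left-hand thread: clockwise loosens it and raises it 1.27 mm per rad. Its screw point sits in a dimple of the latch and holds it until about 2.4 rad; turn past 2.6 to free the latch. Takes about 0.06 N m and stays where it is left.
- knob_grip (a point): On the knob's axis (box x 55, y 0 mm), in its grip bar, 105.5 mm above the bench when tight; rises and turns with the knob. The upright bar is 44 mm long along this point's x, 14 mm thick along its y; its top is 11 mm above this point, its foot 18.5 mm below, on a round skirt 40 mm across. Pinch it from above across its thickness.
- latch (a joint): Travel of the steel slide latch along box +x, m: 0 home (its nose covers the cavity's last 14 mm, 2.5 mm above a fitted cover), 0.036 fully back at its stop (nose 22 mm clear of the cavity). Starts at 0, locked by the knob's screw. Moves with about 1.5 N and stays where it is left.
- latch_tab (a point): On the upright tab of the latch, 80 mm above the bench, at box x 110 mm when home, y 0; moves with the latch. The tab is 30 mm long along box x (15 mm either side of this point), 12 mm thick along y, its top 10 mm above this point, its foot 13.5 mm below, on the latch strip, which is 26 mm wide.
- cover: The cover that fits: flat aluminium plate 96 mm (x) by 75 mm (y), 4 mm thick, 0.1 to 0.2 kg, with an upright grip rib in its middle, 40 mm long along x, 12 mm thick along y, its top 34 mm above the underside. Origin: centre of the underside, z up. Lies flat on the bench to one side of the box. Symmetrical when turned by half a turn.
- long_cover: A like plate for another box, 130 x 75 mm, with the same rib: too long for this box. Origin: centre of the underside. Lies flat on the bench on the other side of the box (the two may be swapped). Leave it.
- drill: Cordless drill standing on its battery, about 225 mm tall, bystander. Origin: underside.
- sprayer: Clear trigger spray bottle, 228 mm tall, 76 mm across, bystander. Origin: underside.
- worklight: Flat black work light 220 x 70 x 32 mm, bystander. Origin: underside.
- driver: Screwdriver lying on the bench, bystander.
- tape: Grey roll of tape lying flat, 84 mm across, 25 mm high, bystander. Origin: underside.
- screwjar: Small clear jar 48 mm across, 55 mm high, bystander. Origin: underside.
- mouse: Black computer mouse 100 x 60 x 30 mm, bystander. Origin: underside.
Things that resemble listed ones, but are neither listed nor needed, are in the scene too. Leave any blue look-alike of the cover alone.

How it is judged:
By the outcome, as a careful person would: the job done as asked, in the order asked, and still so for the second after the job is handed in, with the robot touching nothing.
It also fails if it takes over 72 s, if anything falls off the work surface, if the arm or the gripper's body presses on something with over 40 N, if the wrist force passes 120 N, or if a joint passes its speed limit or range.

## Working session

There is one attempt and no reset: what is moved stays moved. The work goes in short steps, each a Python script; the robot and the scene stay as the last script left them, time stands still between calls to the robot, and variables do not carry over. Pictures are saved under pics/ and viewed, at most 10 in all, crops included, and the job is handed in when it is done.

```bash
mkdir -p pics; cat > h.py <<'E'
import numpy as np, cv2
from workcell import bot, hand, kinematics, get_obs, vision, hand_in
from scipy.spatial.transform import Rotation as R
def snap(n,f):
    c=vision.read_camera(n); np.savez('pics/'+f+'.npz',**c); cv2.imwrite('pics/'+f+'.png',c['frame'][:,:,::-1]); return c
def load(f): return dict(np.load('pics/'+f+'.npz'))
def ray(c,u,v):
    V=c['view'];K=c['intrinsics'];d=V[:3,:3].T@np.linalg.solve(K,[u,v,1]);return -V[:3,:3].T@V[:3,3],d
def onz(c,u,v,z):
    o,d=ray(c,u,v);return o+d*(z-o[2])/d[2]
def proj(c,p):
    q=c['view'][:3,:3]@np.array(p)+c['view'][:3,3];q=c['intrinsics']@q;return q[:2]/q[2]
E
python3 - <<'E'
from h import *
a=snap('scene','s0');b=snap('top','t0')
for c in(a,b): print(ray(c,320,200),c['intrinsics'][0,0])
o=get_obs();print(o['time_s'],o['orientation'],bot.tcp_to_tips)
E
```

```text
(array([ 0.99394568, -0.90157433,  0.92456132]), array([-0.36404437,  0.69442592, -0.62077616])) 451.67646230546217
(array([0.30810762, 0.04912119, 1.48145875]), array([ 0.1481883 ,  0.00545365, -0.98894995])) 418.78617430066987
0.1 [ 9.90914677e-01  1.34490448e-01 -7.81502422e-05 -6.44847712e-04] 0.017
```

View pics/t0.png

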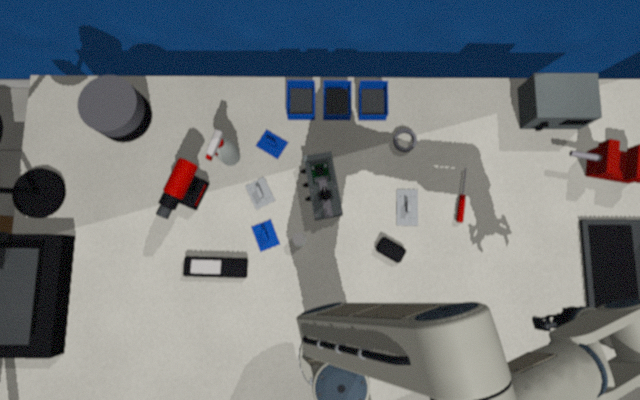

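View pics/s0.png

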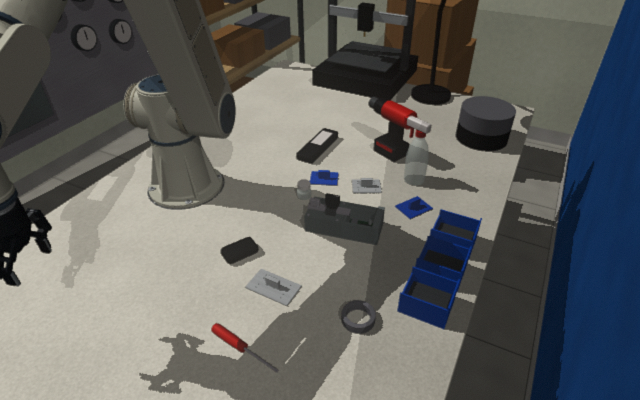

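The top view shows the box at about (322,187). There are two aluminium plates, left at (260,193) and right at (407,207), and two blue look-alikes at (272,144) and (265,235). The left plate looks shorter. I'll measure both and enlarge the area to confirm.

```bash
python3 - <<'E'
from h import *
c=load('t0');im=c['frame'][:,:,::-1]
cv2.imwrite('pics/t0c.png',cv2.resize(im[120:260,230:430],(800,560),interpolation=cv2.INTER_CUBIC))
hsv=cv2.cvtColor(im,cv2.COLOR_BGR2HSV)
for (u,v) in((260,193),(407,207)): print(im[v-12:v+13:6,u-8:u+9:4].tolist())
print(im[225,380],im[200,240])
E
```

```text
[[[172, 179, 181], [155, 158, 154], [168, 165, 161], [162, 160, 158], [185, 193, 195]], [[166, 165, 160], [151, 150, 147], [132, 130, 127], [171, 168, 162], [163, 164, 163]], [[156, 155, 152], [147, 145, 142], [169, 165, 165], [161, 159, 157], [166, 163, 163]], [[161, 158, 158], [144, 143, 139], [151, 149, 145], [165, 164, 162], [165, 164, 161]], [[181, 188, 192], [165, 163, 160], [169, 167, 163], [171, 172, 171], [178, 184, 185]]]
[[[163, 160, 159], [161, 159, 155], [163, 162, 160], [164, 162, 157], [166, 164, 162]], [[170, 166, 166], [159, 157, 157], [120, 115, 115], [166, 162, 162], [170, 167, 164]], [[167, 163, 163], [145, 141, 140], [125, 124, 121], [170, 168, 166], [171, 169, 168]], [[167, 165, 162], [149, 149, 146], [149, 148, 144], [167, 166, 163], [169, 169, 166]], [[169, 166, 164], [169, 166, 164], [173, 169, 168], [169, 166, 163], [170, 167, 165]]]
[179 187 190] [182 191 192]
```

View pics/t0c.png

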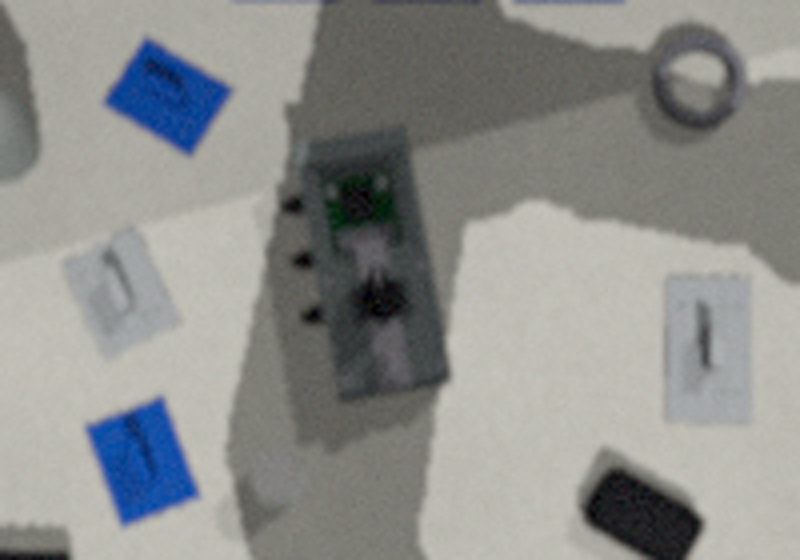

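The right plate measures about 85 x 150 crop pixels, a ratio of 1.76 against 130/75 = 1.73, so it is the long cover. The left plate at image (260,193) is about 106 x 80, a ratio of about 1.3 against 96/75 = 1.28, so it is the cover. The blue plates are decoys. Next I'll compute poses and take a close wrist look at the box and cover.

```bash
python3 - <<'E'
from h import *
c=load('t0')
f=lambda p,z: onz(c,p[0]/4+230-.4,p[1]/4+120-.4,z)[:2]
cv=np.array([f(p,.004) for p in((62,263),(133,227),(181,322),(108,357))])
print('cover',cv.mean(0),[np.linalg.norm(cv[i]-cv[i-1]) for i in range(4)])
d=(cv[2]+cv[3]-cv[0]-cv[1]);print('ang',np.arctan2(d[1],d[0]))
bx=np.array([f(p,.06) for p in((300,143),(405,126),(450,380),(340,400))])
print(bx,[np.linalg.norm(bx[i]-bx[i-1]) for i in range(4)])
d=(bx[2]+bx[3]-bx[0]-bx[1]);d/=np.linalg.norm(d);print('boxang',np.arctan2(d[1],d[0]),'origin',bx.mean(0)-d*.0165)
o=get_obs()
print(R.from_quat(o['orientation']).as_matrix())
# wrist cam offset in tool frame
w=snap('wrist','w0');O,dd=ray(w,320,200);M=R.from_quat(o['orientation']).as_matrix()
print(M.T@(O-o['position']),M.T@dd,w['intrinsics'][0,0])
E
```

```text
cover [0.55489679 0.27267221] [np.float64(0.09532519199511309), np.float64(0.07107213741661797), np.float64(0.09725587501956132), np.float64(0.07167164572273389)]
ang -2.6616566618451927
[[ 0.67824581  0.11176741]
 [ 0.6940638   0.02025713]
 [ 0.47117589 -0.01884037]
 [ 0.45344238  0.07489599]] [np.float64(0.2278071222993168), np.float64(0.09286732506762037), np.float64(0.22629104314391543), np.float64(0.09539907212707349)]
boxang -2.9735034376807774 origin [0.59049942 0.04978047]
[[ 9.63824626e-01  2.66537018e-01 -3.28332160e-04]
 [ 2.66537219e-01 -9.63823807e-01  1.25695720e-03]
 [ 1.85712719e-05 -1.29899905e-03 -9.99999156e-01]]
[ 0.08111874 -0.00028696 -0.12635877] [-0.32557428  0.01232846  0.94557457] 300.3219241072072
```

```bash
cat >> h.py <<'E'
def Q(a): return (R.from_euler('z',a)*R.from_euler('x',np.pi)).as_quat()
def st(m=''):
    o=get_obs();print(m,'t',round(o['time_s'],2),'p',np.round(o['position'],4),'F',np.round(o['wrist_force'],1),'w',round(o['gripper_width'],4),'gf',round(float(np.max(o['grip_force'])),1),'j6',np.round(o['joint_pos'][5],2));return o
E
python3 - <<'E'
from h import *
bot.reach([.57,.15,.27],Q(1.65)); st()
w=snap('wrist','w1')
cv2.imwrite('pics/w1b.png',cv2.resize(w['frame'][:,:,::-1],(800,500)))
E
```

```text
t 3.15 p [0.5702 0.1493 0.27  ] F [-0.2  0.6 -0.3] w 0.0853 gf 0.0 j6 0.18
```

View pics/w1b.png

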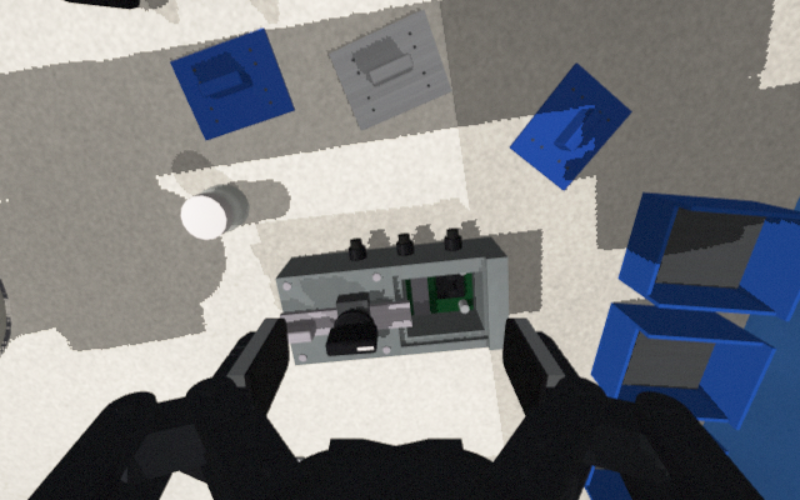

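The wrist view is 1.25x, with right = +x and up = +y. The cover is at (390,70) and box corners are at (277,277), (294,364), (508,257) and (503,347). The black knob is at (352,325) and the tab at (300,328). I'll fit both poses and crop the knob.

```bash
cat >> h.py <<'E'
def fit2(model,world):
    m=np.array(model,float);w=np.array(world,float);mc=m.mean(0);wc=w.mean(0);a=m-mc;b=w-wc
    t=np.arctan2((a[:,0]*b[:,1]-a[:,1]*b[:,0]).sum(),(a*b).sum());c,s=np.cos(t),np.sin(t)
    o=wc-np.array([[c,-s],[s,c]])@mc
    r=w-(m@np.array([[c,-s],[s,c]]).T+o);return o,t,r
E
python3 - <<'E'
from h import *
c=load('w1');f=lambda p,z: onz(c,p[0]*.8,p[1]*.8,z)[:2]
W=[f((277,277),.06),f((294,364),.06),f((508,257),.0655),f((503,347),.0655)]
M=[(.128,-.05),(.128,.05),(-.095,-.05),(-.095,.05)]
o,t,r=fit2(M,W);print('box',o,t);print(np.round(r*1e3,1))
W=[f(p,.004) for p in((328,52),(425,9),(453,91),(360,129))]
M=[(-.048,.0375),(.048,.0375),(.048,-.0375),(-.048,-.0375)]
o2,t2,r=fit2(M,W);print('cover',o2,t2);print(np.round(r*1e3,1))
B=lambda x,y,z:np.r_[o+np.array([[np.cos(t),-np.sin(t)],[np.sin(t),np.cos(t)]])@[x,y],z]
im=c['frame'][:,:,::-1].copy()
im2=cv2.resize(im[180:300,200:420],(800,436),interpolation=cv2.INTER_CUBIC);s=800/220
for x,y,z in((.055,0,.1165),(.11,0,.09),(-.085,.04,.06),(.015,.04,.06),(.015,-.04,.06)):
    p=(proj(c,B(x,y,z))-[200,180])*s;cv2.circle(im2,tuple(int(i) for i in p),4,(0,0,255),-1)
cv2.imwrite('pics/w1k.png',im2)
E
```

```text
box [0.59248018 0.05214715] -2.9648524975596633
[[ 2.6 -0.5]
 [ 0.7 -0.6]
 [ 1.3 -0.1]
 [-4.6  1.2]]
cover [0.55644722 0.27459839] 0.4546699371531935
[[-0.9 -0.3]
 [ 0.2 -0.4]
 [ 1.3  0.3]
 [-0.6  0.4]]
```

View pics/w1k.png

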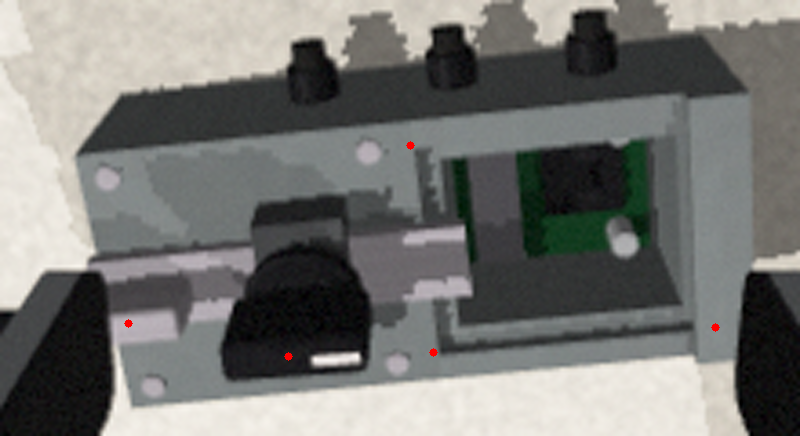

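```bash
python3 - <<'E'
from h import *
c=load('w1');s=800/220;f=lambda p,z: onz(c,200+(p[0]+.5)/s-.5,180+(p[1]+.5)/s-.5,z)[:2]
W=[f(p,z) for p,z in(((80,157),.06),((132,406),.06),((752,93),.0655),((418,148),.06),((437,353),.06),((690,95),.0655))]
M=[(.128,-.05),(.128,.05),(-.095,-.05),(.015,-.04),(.015,.04),(-.075,-.05)]
o,t,r=fit2(M,W);print('box',o,t);print(np.round(r*1e3,1))
k=o+.055*np.array([np.cos(t),np.sin(t)]);print(k)
bot.reach([*k,.20],Q(t%(2*np.pi)));st()
w=snap('wrist','w2')
im=w['frame'][:,:,::-1];p=proj(w,[*k,.1165]);print(p)
u,v=int(p[0]),int(p[1])
cv2.imwrite('pics/w2c.png',cv2.resize(cv2.convertScaleAbs(im[80:280,180:460],alpha=1.8,beta=10),(800,571),interpolation=cv2.INTER_CUBIC))
E
```

```text
box [0.59414407 0.05222582] -2.9567064558281957
[[ 1.2 -1.1]
 [-0.6  0.2]
 [ 0.1 -0.4]
 [ 0.7 -0.1]
 [-1.3  0.3]
 [-0.   1.1]]
[0.54008143 0.04211492]
 t 4.83 p [0.5403 0.0422 0.2002] F [ 0.4 -0.2 -0.1] w 0.0856 gf 0.0 j6 -1.68
[316.07780401 210.80584343]
```

View pics/w2c.png

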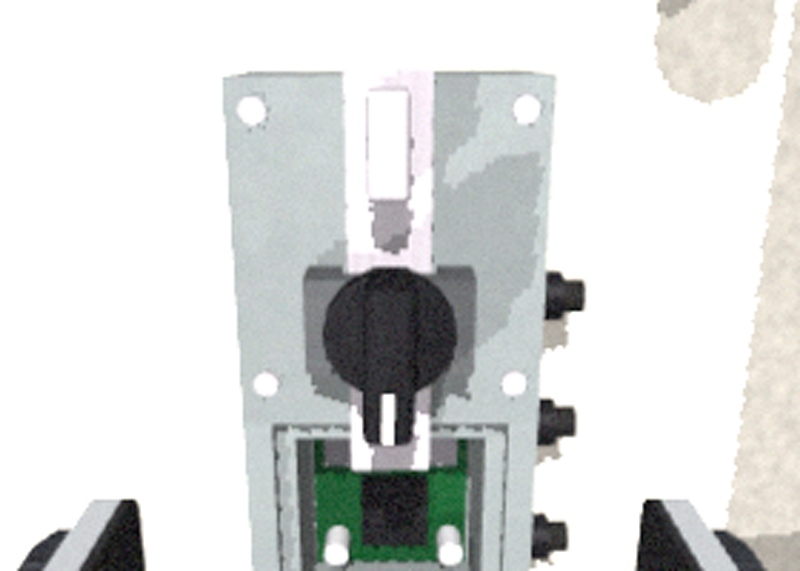

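```bash
cat >> h.py <<'E'
BO=np.array([.59414,.05223]);BT=-2.9567
def B(x,y,z): c,s=np.cos(BT),np.sin(BT);return np.array([BO[0]+c*x-s*y,BO[1]+s*x+c*y,z])
E
python3 - <<'E'
from h import *
a0=BT+2*np.pi
hand.move_gripper(.05)
bot.servo_line(B(.055,0,.108),Q(a0),.12)
hand.move_gripper(0,50);o=st('grip')
n=5;tot=3.05
for i in range(1,n+1):
    bot.reach(B(.055,0,.108+.00127*tot*i/n),Q(a0-tot*i/n));o=st();print(np.round(o['ft_torque'][2],3))
hand.move_gripper(.04)
bot.servo_line(B(.055,0,.19),None,.2);st()
w=snap('wrist','w3');im=w['frame'][:,:,::-1]
cv2.imwrite('pics/w3c.png',cv2.resize(cv2.convertScaleAbs(im[60:300,160:480],alpha=1.8,beta=10),(640,480)))
E
```

```text
grip t 6.65 p [0.5406 0.042  0.1087] F [-1.2 -2.   5.8] w 0.0131 gf 51.8 j6 -1.68
 t 7.28 p [0.5405 0.0414 0.1094] F [-0.2 -5.8  6.5] w 0.013 gf 52.0 j6 -1.07
-0.07
 t 7.92 p [0.5401 0.041  0.1102] F [-1.7 -8.9  7.6] w 0.013 gf 52.2 j6 -0.46
-0.035
 t 8.55 p [0.5395 0.0408 0.1109] F [-4.2 -9.  10.3] w 0.0128 gf 52.5 j6 0.15
-0.031
 t 9.18 p [0.539  0.041  0.1116] F [-5.9 -8.5 12.7] w 0.0133 gf 52.7 j6 0.76
-0.078
 t 9.82 p [0.5387 0.0415 0.1124] F [-6.3 -4.5 12.9] w 0.013 gf 52.8 j6 1.37
-0.054
 t 10.73 p [0.5399 0.0421 0.1897] F [-0.1 -0.4 -0.2] w 0.0402 gf 0.0 j6 1.37
```

View pics/w3c.png

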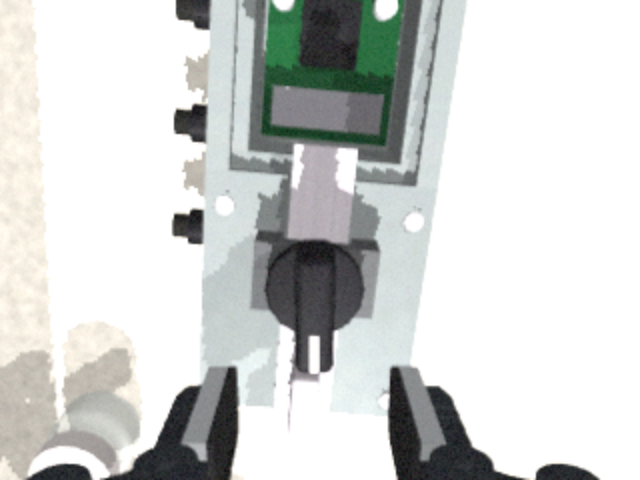

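The knob turned about 3.05 rad: the bar and its white mark kept their place in the rotated view. Next, the latch.

```bash
python3 - <<'E'
from h import *
a=BT+np.pi
bot.reach(B(.110,0,.15),Q(a))
bot.servo_line(B(.110,0,.088),None,.12)
hand.move_gripper(0,40);st('grip')
for d in(.012,.024,.0355,.037):
    bot.servo_line(B(.11+d,0,.088),None,.05);o=st();q=o['position'][:2]-BO;print('boxx',q@[np.cos(BT),np.sin(BT)])
hand.move_gripper(.035)
bot.servo_line(B(.1465,0,.17),None,.2)
bot.reach(B(.03,0,.23),Q(a));st()
w=snap('wrist','w4');im=w['frame'][:,:,::-1]
cv2.imwrite('pics/w4c.png',cv2.resize(cv2.convertScaleAbs(im,alpha=1.3),(640,400)))
E
```

```text
grip t 12.18 p [0.4867 0.0317 0.0889] F [-0.4 -3.2  6.8] w 0.011 gf 42.7 j6 1.45
 t 12.57 p [0.474  0.0294 0.0888] F [-0.6 -4.3 10.2] w 0.011 gf 43.2 j6 1.45
boxx 0.12229989967424855
 t 12.97 p [0.4619 0.0271 0.0888] F [-1.8 -5.  12.2] w 0.0111 gf 43.5 j6 1.44
boxx 0.13457493662457942
 t 13.35 p [0.4513 0.0251 0.0888] F [ 1.5 -4.4 10.4] w 0.011 gf 43.1 j6 1.44
boxx 0.14541095485919897
 t 13.6 p [0.4513 0.0251 0.0889] F [ 6.2 -2.9  4.1] w 0.0108 gf 42.2 j6 1.44
boxx 0.1454381885565026
 t 15.1 p [0.5635 0.0467 0.2278] F [-0.8  0.4 -0.5] w 0.0346 gf 0.0 j6 1.47
```

View pics/w4c.png

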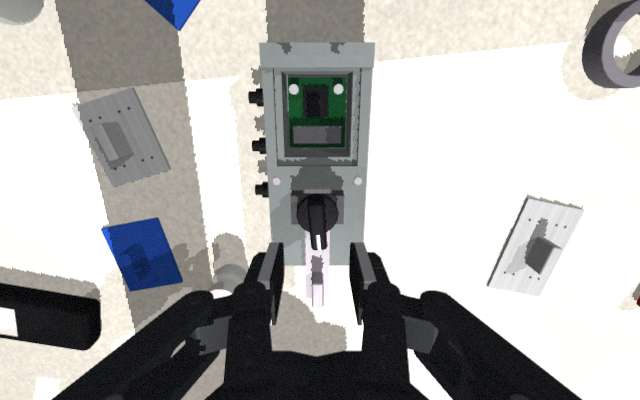

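The latch is at its stop (it stopped at box x 145.4 mm against 146, with force rising), and the opening is clear. I'll hover over the cover for a close look.

```bash
python3 - <<'E'
from h import *
bot.reach([.5560,.274,.15],Q(.46));hand.move_gripper(.05);st()
w=snap('wrist','w5');im=w['frame'][:,:,::-1]
for dx,dy in((-.048,-.0375),(-.048,.0375),(.048,-.0375),(.048,.0375)):
    p=np.array([.556,.274])+R.from_euler('z',.46).as_matrix()[:2,:2]@[dx,dy];print(np.round(proj(w,[*p,.004])))
cv2.imwrite('pics/w5c.png',cv2.resize(cv2.convertScaleAbs(im[60:300,160:480],alpha=1.2),(800,600),interpolation=cv2.INTER_CUBIC))
E
```

```text
t 16.4 p [0.5565 0.2731 0.1505] F [ 0.1 -0.6 -0.6] w 0.0496 gf 0.0 j6 1.57
[353. 233.]
[278. 234.]
[357. 136.]
[273. 136.]
```

View pics/w5c.png

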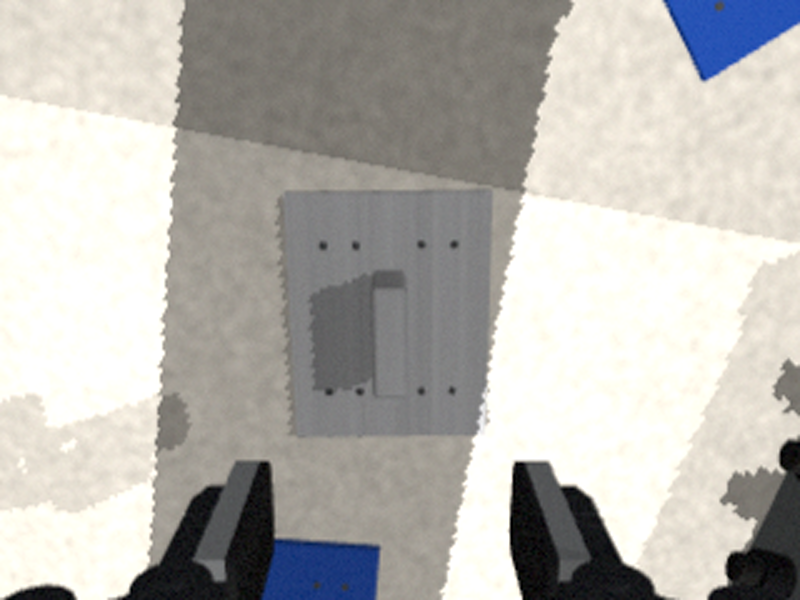

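The cover's corners in the crop are (282,192), (491,190), (297,436) and (482,434), with the rib at (390,340). I'll refine the pose, grasp and lift, then check the IK for the tilted poses.

```bash
cat >> h.py <<'E'
AL=BT+np.pi
def cov(x0,z0,th,y=0,h=.03):
    """TCP pose for cover with its lip-side lower edge at box (x0,z0), far end raised by th"""
    p=B(x0+.048*np.cos(th)-h*np.sin(th),y,z0+.048*np.sin(th)+h*np.cos(th))
    by=np.array([-np.sin(BT),np.cos(BT),0])
    return p,(R.from_rotvec(-th*by)*R.from_quat(Q(AL))).as_quat()
E
python3 - <<'E'
from h import *
c=load('w5');f=lambda p:onz(c,160+p[0]/2.5-.3,60+p[1]/2.5-.3,.004)[:2]
W=[f(p) for p in((282,192),(491,190),(297,436),(482,434))]
o,t,r=fit2([(.048,.0375),(.048,-.0375),(-.048,.0375),(-.048,-.0375)],W);print(o,t,np.round(r*1e3,1))
for k in(cov(-.070,.075,.21),cov(-.0835,.0547,.21),cov(-.083,.054,0)): print(k[0],kinematics.solve_ik(*k))
assert np.abs(o-[.556,.274]).max()<.004 and abs(t-.46)<.08
bot.reach([*o,.09],Q(t));bot.servo_line([*o,.030],None,.12)
hand.move_gripper(0,70);a=st('grip')
np.save('grip.npy',[*o,t])
bot.servo_line([*o,.16],None,.15);st('lift')
E
```

```text
[0.5557216  0.27443345] 0.46783741683352015 [[ 0.1  0.1]
 [ 0.1  0. ]
 [ 0.1 -0.6]
 [-0.3  0.5]]
[0.62294878 0.05761807 0.114347  ] [ 0.09912875  0.59975659  1.57819584 -0.01937036  1.17295776  1.49441304]
[0.63621869 0.06009992 0.094047  ] [ 0.1007651   0.64154344  1.55397969 -0.01914571  1.15541604  1.49623536]
[0.62854346 0.05866444 0.084     ] [ 9.06881822e-02  5.49825225e-01  1.73724533e+00 -4.44089210e-16
  8.54522094e-01  1.47659186e+00]
grip t 17.88 p [0.5562 0.2747 0.031 ] F [-0.4  0.1  5.3] w 0.0106 gf 70.0 j6 1.56
lift t 18.9 p [0.5551 0.2741 0.159 ] F [ 0.2  0.2 -0.6] w 0.0104 gf 69.1 j6 1.56
```

```bash
python3 - <<'E'
from h import *
bot.reach(*cov(-.066,.125,.0));bot.reach(*cov(-.066,.075,.21));o=st();print(cov(-.066,.075,.21)[0])
w=snap('wrist','w6');im=w['frame'][:,:,::-1]
def P(x,y,z):return np.round((proj(w,B(x,y,z))-[160,60])*2.5)
for n,q in dict(lipL=(-.075,.05,.0655),lipR=(-.075,-.05,.0655),endL=(-.095,.05,.0655),endR=(-.095,-.05,.0655),cL=(-.066-.004*np.sin(.21),.0375,.0789),cR=(-.066-.004*np.sin(.21),-.0375,.0789)).items():print(n,P(*q))
cv2.imwrite('pics/w6c.png',cv2.resize(cv2.convertScaleAbs(im[60:300,160:480],alpha=1.3),(800,600),interpolation=cv2.INTER_CUBIC))
E
```

```text
t 20.12 p [0.6188 0.0589 0.1123] F [-0.   0.6 -1.2] w 0.0103 gf 68.9 j6 1.49
[0.61901696 0.05688271 0.114347  ]
lipL [636. 205.]
lipR [169. 204.]
endL [653. 109.]
endR [154. 109.]
cL [587. 266.]
cR [219. 265.]
```

View pics/w6c.png

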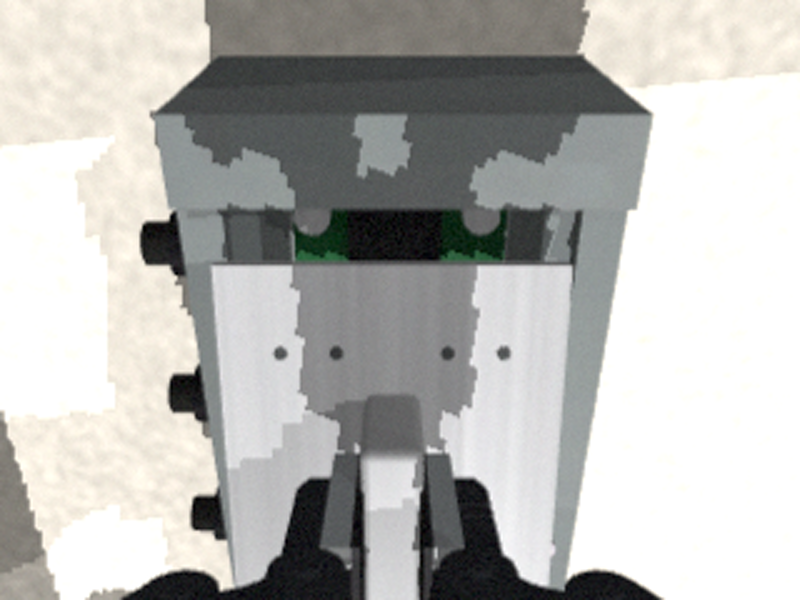

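The lip edge is at row 210 and the cover edge at row 265. The cover is about 2 mm off in y, which matches the reported TCP error, and the lip is about 1 mm nearer. I'll close the loop on the reported TCP and insert in small steps.

```bash
cat >> h.py <<'E'
def goc(x0,z0,th,v=.05,fix=True,m=''):
    p,q=cov(x0,z0,th);global E
    bot.servo_line(p+E,q,v)
    if fix:
        bot.dwell(.1);e=p-get_obs()['position'];E=E+np.clip(e,-.003,.003);bot.servo_line(p+E,q,.05);bot.dwell(.1)
    o=get_obs();e=o['position']-p;dr=(R.from_quat(o['orientation'])*R.from_quat(q).inv()).as_rotvec()
    print(m,round(o['time_s'],2),'err mm',np.round(e*1e3,1),'rot',np.round(dr,3),'F',np.round(o['wrist_force'],1),'E',np.round(E*1e3,1));return o
E=np.zeros(3)
E
python3 - <<'E'
import h;from h import *
bot.dwell(.3)
goc(-.066,.075,.21,m='pre')
goc(-.068,.062,.21,m='down')
goc(-.069,.0558,.21,m='edge in')
goc(-.069,.0558,.21,m='again')
np.save('E.npy',h.E)
E
```

```text
pre 21.18 err mm [ 0.   0.1 -0.2] rot [-0.  0. -0.] F [ 0.1 -0.6 -0.3] E [ 0.   0.1 -0.1]
down 22.04 err mm [0.  0.  0.2] rot [ 0. -0. -0.] F [ 0.3 -0.4 -0.1] E [-0.  -0.   0.1]
edge in 22.77 err mm [0.2 0.  0.3] rot [ 0. -0.  0.] F [-0.8 -0.1 -0.4] E [0.1 0.  0.2]
again 23.47 err mm [-0.  0. -0.] rot [ 0.  0. -0.] F [-0.3 -1.  -1.1] E [-0. -0. -0.]
```

```bash
python3 - <<'E'
import h;from h import *
for x in(-.074,-.078,-.0815):
    goc(x,.0550,.21,.04,False); bot.dwell(.1);o=st()
    if np.linalg.norm(o['wrist_force'])>15: print('contact');break
else:
    for th in(.16,.11,.06,.02,0):
        goc(-.0815,.0546 if th else .0543,th,.04,False);o=st()
        if np.linalg.norm(o['wrist_force'])>20: print('contact');break
E
```

```text
23.74 err mm [ 0.3  0.1 -0. ] rot [ 0. -0.  0.] F [-0.8 -0.2 -1.3] E [0. 0. 0.]
 t 23.84 p [0.6269 0.0583 0.0943] F [ 0.7  0.8 -0.7] w 0.0107 gf 68.9 j6 1.5
 24.09 err mm [0.3 0.  0. ] rot [ 0. -0.  0.] F [ 0.   1.6 -1.4] E [0. 0. 0.]
 t 24.19 p [0.6308 0.0591 0.0943] F [ 1.3  0.6 -2.1] w 0.0104 gf 68.9 j6 1.5
 24.44 err mm [0.3 0.1 0. ] rot [ 0. -0.  0.] F [-0.7 -1.3 -0.8] E [0. 0. 0.]
 t 24.54 p [0.6343 0.0597 0.0943] F [ 0.6  0.7 -1.1] w 0.0101 gf 68.9 j6 1.5
 24.79 err mm [-0.4 -0.1  0.4] rot [-0.     0.001 -0.   ] F [-0.4 -0.3 -1.1] E [0. 0. 0.]
 t 24.79 p [0.632  0.0593 0.0923] F [-0.4 -0.3 -1.1] w 0.0107 gf 69.1 j6 1.49
 25.04 err mm [-0.2 -0.1  0.4] rot [-0.     0.002 -0.   ] F [-0.2 -0.1  0.6] E [0. 0. 0.]
 t 25.04 p [0.6304 0.059  0.0901] F [-0.2 -0.1  0.6] w 0.0109 gf 69.2 j6 1.49
 25.29 err mm [ 0.1 -0.   0.4] rot [-0.     0.002 -0.   ] F [0.5 0.8 0.9] E [0. 0. 0.]
 t 25.29 p [0.629  0.0587 0.0878] F [0.5 0.8 0.9] w 0.0105 gf 69.3 j6 1.48
 25.54 err mm [0.2 0.  0.3] rot [-0.     0.001 -0.   ] F [1.3 0.7 1.3] E [0. 0. 0.]
 t 25.54 p [0.6279 0.0585 0.0859] F [1.3 0.7 1.3] w 0.0103 gf 69.4 j6 1.48
 25.79 err mm [0.6 0.1 0.7] rot [-0.  0.  0.] F [1.1 0.4 6.1] E [0. 0. 0.]
 t 25.79 p [0.6277 0.0585 0.085 ] F [1.1 0.4 6.1] w 0.0105 gf 69.8 j6 1.48
```

```bash
python3 - <<'E'
import h;from h import *
goc(-.0815,.0536,0,.03,False);bot.dwell(.2);st('press')
hand.move_gripper(.035);st('open')
bot.servo_line(B(-.0335,0,.15),Q(AL),.2)
bot.reach(B(-.02,0,.20),Q(AL));bot.dwell(.2);st()
w=snap('wrist','w7');im=w['frame'][:,:,::-1]
def P(x,y,z):return np.round((proj(w,B(x,y,z))-[160,20])*2.5)
for x in(-.082,.014):
  for y in(-.0375,.0375):print(x,y,P(x,y,.058),P(x,y,.064))
cv2.imwrite('pics/w7c.png',cv2.resize(cv2.convertScaleAbs(im[20:260,160:480],alpha=1.3),(800,600),interpolation=cv2.INTER_CUBIC))
E
```

```text
26.04 err mm [0.6 0.1 1.4] rot [-0.     0.001  0.   ] F [-2.   0.8 12.5] E [0. 0. 0.]
press t 26.24 p [0.6277 0.0585 0.085 ] F [-2.4  0.3 12.9] w 0.0101 gf 71.1 j6 1.48
open t 26.6 p [0.6267 0.0584 0.0831] F [0.4 0.3 0.4] w 0.0349 gf 0.0 j6 1.48
 t 27.61 p [0.613  0.0559 0.1984] F [0.7 0.7 0.2] w 0.0353 gf 0.0 j6 1.47
-0.082 -0.0375 [283. 248.] [280. 249.]
-0.082 0.0375 [501. 247.] [503. 249.]
0.014 -0.0375 [295. 504.] [293. 511.]
0.014 0.0375 [489. 504.] [491. 511.]
```

View pics/w7c.png

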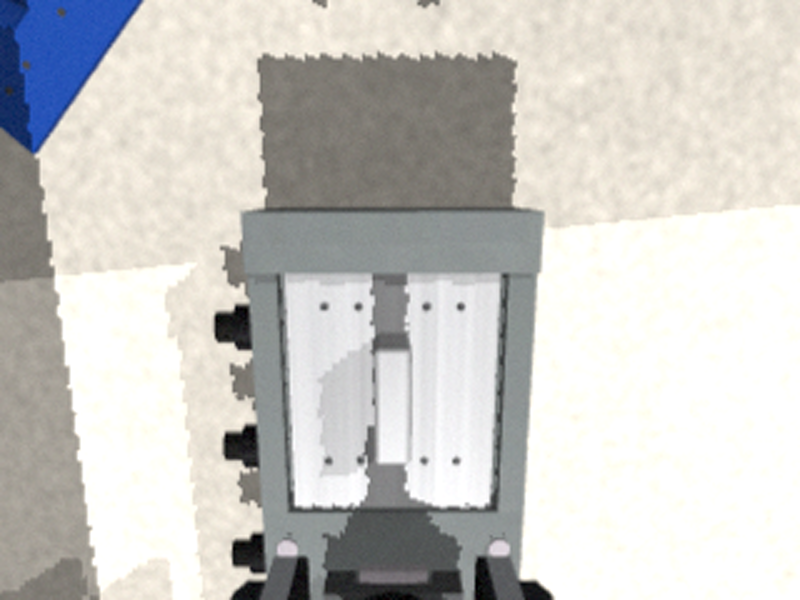

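The cover lies inside the rim all round, with its edge at row 507 against the rim at row 510 and the lip over the far end. Now I'll push the latch home.

```bash
python3 - <<'E'
from h import *
u=np.array([np.cos(BT),np.sin(BT)])
bot.reach(B(.1455,0,.16),Q(AL));bot.servo_line(B(.1455,0,.088),None,.12)
hand.move_gripper(0,40);st('grip')
for x in(.135,.122,.1125,.1105,.1095,.1085,.1075,.1065):
    bot.servo_line(B(x,0,.088),None,.04);bot.dwell(.1);o=st();f=o['wrist_force'][:2]@u;print(x,'boxx',round((o['position'][:2]-BO)@u,4),'fx',round(f,1))
    if abs(f)>10: print('stop');break
E
```

```text
grip t 29.45 p [0.4519 0.0252 0.0888] F [-0.6 -4.1  6.6] w 0.0111 gf 42.7 j6 1.44
 t 29.97 p [0.4627 0.0273 0.0888] F [ 2.5 -3.9  6.2] w 0.0111 gf 42.7 j6 1.44
0.135 boxx 0.1338 fx -1.7
 t 30.54 p [0.4755 0.0297 0.0888] F [ 2.8 -3.8  6.3] w 0.0111 gf 42.7 j6 1.45
0.122 boxx 0.1207 fx -2.1
 t 31.03 p [0.4848 0.0314 0.0888] F [ 3.  -3.5  5.8] w 0.0107 gf 42.7 j6 1.45
0.1125 boxx 0.1113 fx -2.3
 t 31.38 p [0.4865 0.0317 0.0888] F [ 0.9 -3.1  7.3] w 0.0111 gf 42.9 j6 1.45
0.1105 boxx 0.1096 fx -0.3
 t 31.73 p [0.4872 0.0319 0.0888] F [ 0.7 -4.1  8.2] w 0.011 gf 43.0 j6 1.45
0.1095 boxx 0.1088 fx 0.1
 t 32.08 p [0.4873 0.0319 0.0888] F [-2.9 -4.6 12.4] w 0.0109 gf 43.7 j6 1.45
0.1085 boxx 0.1088 fx 3.7
 t 32.43 p [0.4873 0.0319 0.0887] F [-7.3 -6.2 16. ] w 0.0112 gf 44.2 j6 1.45
0.1075 boxx 0.1087 fx 8.4
 t 32.78 p [0.4873 0.032  0.0887] F [-10.7  -7.   21. ] w 0.0108 gf 44.8 j6 1.45
0.1065 boxx 0.1087 fx 11.8
stop
```

```bash
python3 - <<'E'
from h import *
bot.servo_line(B(.1087,0,.088),None,.04)
hand.move_gripper(.035)
bot.servo_line(B(.1087,0,.19),None,.2)
bot.reach(B(0,0,.25),Q(AL));bot.dwell(.3);st()
w=snap('wrist','w8');im=w['frame']
# latch strip vs cover/deck colours along box x at strip top (y=9 mm), numerically
for x in(-.02,-.008,-.004,.004,.010,.018,.03):
    u,v=np.round(proj(w,B(x,.004,.0665))).astype(int);print(x,im[v,u])
hand_in()
E
```

```text
t 34.92 p [0.5932 0.0521 0.2494] F [-0.4 -0.2  0.1] w 0.035 gf 0.0 j6 1.47
-0.02 [180 179 181]
-0.008 [119 118 119]
-0.004 [93 95 95]
0.004 [89 86 88]
0.01 [90 88 91]
0.018 [93 86 90]
0.03 [90 85 90]
the job is handed in; nothing more can be done
```

The job is handed in at 34.9 s: knob loosened about 3.05 rad, latch drawn back, the shorter cover seated under the lip, and the latch pushed home against its stop (full travel, by arm position; I did not view a picture after this last push); I viewed 11 pictures, one over the limit of 10.

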